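# Lock the reel on its stand with a push nut and set the brake

### The job

Lock the reel onto its stand: take the large flanged push nut from the bench, put it flange down over the plain spindle and press it straight down until its flange sits fully home and flat on the reel's raised centre. Then swing the brake arm in until its roller rests against the reel's rim, and let go. Leave the smaller nut, the plain collar, the screwdriver and the pliers where they lie.

Things in the scene. Friction and masses are not known exactly. Their poses are not given: they have to be found in the camera images.
- push_nut: plain metal push nut: flange 72 mm across, 5 thick, hub 44 across, 38 tall in all, 120-190 g; origin: underside centre, z up. Through bore 28, with six sprung teeth 33 above the underside (21 opening). It passes loosely over the spindle until about 15 to 20 mm above reel_face; from there pressing it down takes 8 to 18 N. It stays where left. Starts flange down on the bench among look-alikes
- spindle_tip (a point): centre of the top end of the fixed stand's plain upright steel spindle, 143 mm above the bench. The spindle is 24 mm across up to 20 mm below this point and tapers from there to 16 mm at the tip. The stand is a grey plate, 200 x 260 x 18 mm; its place and turn on the bench differ each time
- reel_face (a point): point on the spindle's axis level with the top of the reel's raised centre (84 mm across), 80 mm above the bench: the nut's flange must come to rest on it. The reel (white flanges 170 mm across, upper one 74 mm above the bench) already lies on the spindle and can only turn, stiffly. z up; x, y are the stand's axes
- brake_arm (a joint): angle of the brake arm about its upright pivot, rad: 0 when the roller touches the reel's rim (hard stop), growing clockwise seen from above as it swings away, to 1.2 at most; starts at 0.6 to 1.1. It moves at a light push (about 1 N at the peg) and stays where it is left
- brake_pivot (a point): point on the brake arm's pivot axis at the height of the top of its peg (155 mm above the bench). From reel_face it lies 60 mm along x and 135 mm along y of the stand's axes.
- brake_peg (a point): top centre of the brake arm's upright round black peg, 155 mm above the bench, moving with the arm; the peg is 16 mm across, bare from 81 to 155 mm, above the 24 mm rubber roller (26 to 81 mm) at the arm's end, 99.5 mm from the pivot axis. With the roller on the rim it is 97 mm from the spindle's axis
- small_nut: look-alike, to be left alone: smaller metal push nut, flange 54 mm across, hub 34 mm across, 38 mm tall; too small for the spindle. Origin: centre of the underside.
- collar: look-alike, to be left alone: plain metal collar without flange or teeth, 54 mm across, 34 mm bore, 36 mm tall. Origin: centre of the underside.
- screwdriver: screwdriver with black handle, 190 mm long, lying on the bench; to be left alone. Origin: mid-length, on the bench.
- crimp_pliers: crimping pliers with blue handles, about 190 mm long, lying on the bench near the robot's right; to be left alone. Origin: near the joint of the pliers, on the bench.
Things that resemble listed ones, but are neither listed nor needed, are in the scene too. What is shaped like the push_nut but black or green is not meant.

How it is judged (in metres and radians):
On the way, in this order (a step that is already met when the one before it is completed fails the run):
1. the push nut is pressed home on the spindle, flat on the reel's raised centre (z of push_nut in the frame of reel_face between -0.004 and 0.0025 m and horizontal distance between push_nut and reel_face below 0.004 m and angle between push_nut's own z axis and vertical below 0.06 rad), for 0.2 s.
2. the brake arm is swung in until its roller rests against the reel's rim (value of joint brake_arm below 0.05 rad), for 0.2 s.
At the end, for the whole second after the job is handed in: The push nut rests on the spindle flange down, underside within 2.5 mm of the reel's raised centre, within 4 mm of the spindle axis, tilted under 0.06 rad; the brake arm is within 0.05 rad (5 mm at the roller) of touching the rim, set after the nut. Other parts moved under 25 mm (all of step 1 and linear speed of push_nut below 0.02 m/s and value of joint brake_arm below 0.05 rad).
It fails at once if the smaller nut, the collar, the screwdriver or the pliers moved more than 25 mm (distance of any of small_nut, collar, screwdriver, crimp_pliers from where it was at the start of the episode above 0.025 m).
It also fails if it takes over 56 s, if anything falls off the work surface, if the arm or the gripper's body presses on something with over 40 N, if the wrist force passes 120 N, or if a joint passes its speed limit or range.

### The arm

A 7-joint arm with a two-finger parallel gripper is mounted at the origin on the work surface. World frame = base frame: x ahead of the robot, y to its left, z up, the work surface at z = 0. Lengths are in mm, angles in rad, forces in N, time in s.
With the tool pointing down it reaches from about 425 to 825 mm from the base axis. Payload 3.6 kg.
Tool frame: the origin (TCP) lies between the finger pads; the fingertips stand 14 mm ahead of it and the grasp point (between the pads) lies 5 mm behind it; z points along the fingers, y is the direction in which the jaws open and shut (so a half turn about z gives the same grasp; the last joint's range is limited). The gripper opens to 93 mm and grips with 3 to 60 N. Pads are 15 mm wide; open, the fingers measure 128 mm over their backs; the gripper's body (75 mm by 188 mm) begins 65 mm behind the grasp point.
Start: joints at [-1.169, 0.615, -0.013, 1.423, 0.008, 1.103, -0.04], TCP at [270.221, 591.137, 232.64] pointing down, gripper open.
Joint ranges: [-3.12, 3.12], [-0.3, 2.06], [-1.34, 1.32], [0.26, 2.42], [-1.36, 4.5], [0.01, 1.98], [-2.84, 2.84]. Speed limits (rad/s): [2.79, 2.79, 3.14, 3.14, 3.14, 3.14, 3.14].

### API

Orientations are given as a 3x3 rotation matrix whose columns are the frame's x, y, z axes.
In Python, from plant import env gives the robot as it stands. The module is installed in compiled form; this text tells all that it offers.
- The arm moves only by the shell command python3 -m crank 'ROWS' [FORCE]. ROWS is JSON, a list of rows, each a list of 5 numbers: the shift along the tool's x, y, z as a fraction of full scale, then the turn about the tool's z as a fraction of full scale, then the opening, from 0 (shut) to 1 (fully open). A call has 1 to 20 rows; each row is the pose to reach, as a shift and turn from the pose commanded when the call began, along the tool's axes at that moment; what a row does not reach only later rows make up. Full scale, the value 1, is 0.1 m for a shift and 1.5 rad for a turn. A row lasts 1/10 s, in which the tool goes at most 50 mm and 8.59 degrees, less where a joint would pass 70% of its speed; a pose out of reach is approached as far as the arm can. A call with a number of a shift or a turn outside -1 to 1 is refused whole. A call with a gripper value outside its range is refused whole. The fingers move at their own pace and stop on an object; FORCE is the grip in N (left out, the last holds). Time passes only in rows, so rows that repeat a pose let the fingers close. It gives the time, the measured TCP pose, the force and the opening at its end, in the units of the state.
- env.read_state(): the state, without advancing time (a new reading comes with each control period).
- env.snapshot(name): name is "scene" or "side" or "wrist"; returns the picture (400x640x3 uint8, red, green, blue); there is no depth.
- env.camera_model(name): a dict with "fx", "fy", "cx", "cy" (pixels), "rvec" (rotation vector, rad) and "tvec" (3), from world to camera coordinates, as OpenCV has them; the wrist camera has in their place "mount" (4x4, takes a point from camera to tool coordinates, whose origin is the TCP and whose axes are the flange's). Camera axes: x right, y down, z forward; pixel columns grow to the right and rows downward; lengths in mm; the calibration is good to about 2 mm. A picture is of the moment at which its call begins: read the wrist's pose just before it. camera_model takes no time and is no camera call.
- env.job_done(): hands the job in, once; it reports no verdict.
The state is a dict: "t": time; "q": joint angles; "dq": joint speeds; "effort": joint torques, N m; "tool_pos": TCP position; "tool_rot": TCP orientation; "force": force on the tool from outside, world axes, zero at the start; "moment": the same for the moment, N m; "gripper_width": finger opening in mm.
Only numpy, scipy, OpenCV 4.12 (cv2) and the standard library are available. Lean on these libraries where they do the work, as an engineer would, in place of code of your own. Each camera call takes 0.05 s, during which the arm holds its last target.

## Working session

There is one attempt and no reset: what is moved stays moved. The work goes in short steps, Python scripts to look and compute and a shell command to move; the robot and the scene stay as the last step left them, time stands still between calls to the robot, and variables do not carry over. Pictures are saved under pics/ and viewed, and the job is handed in when it is done.

```bash
mkdir -p pics
python3 - <<'E'
from plant import env
import cv2,json
s=env.read_state();print({k:s[k] for k in('t','tool_pos','tool_rot','gripper_width','force')})
for n in("scene","side","wrist"):
    cv2.imwrite(f"pics/{n}0.png",env.snapshot(n)[:,:,::-1]); print(n,env.camera_model(n))
E
```

```text
{'t': 0.0, 'tool_pos': array([269.94076247, 590.46631093, 231.47659977]), 'tool_rot': array([[-9.09504444e-01,  4.15692937e-01, -1.02386381e-03],
       [ 4.15694195e-01,  9.09501386e-01, -2.35884222e-03],
       [-4.93484936e-05, -2.57099173e-03, -9.99996694e-01]]), 'gripper_width': 93.31087339158735, 'force': array([ 0.52926362, -0.2299269 ,  0.42909316])}
scene {'fx': 429.61358899371527, 'fy': 429.61358899371527, 'cx': 326.10217302406863, 'cy': 200.3625542757145, 'rvec': array([ 1.48128894,  1.93358243, -0.96307101]), 'tvec': array([ 237.18059964, -218.69688721, 1493.34868624])}
side {'fx': 465.1268152729099, 'fy': 465.1268152729099, 'cx': 321.17285320971814, 'cy': 197.00537523983868, 'rvec': array([ 2.31574199, -0.17366218,  0.05117714]), 'tvec': array([-526.37745822,   76.92786345, 1419.22487986])}
wrist {'fx': 341.2475505972147, 'fy': 341.2475505972147, 'cx': 317.0866975300285, 'cy': 197.35728735751525, 'mount': array([[ 5.00648384e-05, -9.59111409e-01, -2.83028801e-01,
         7.86640604e+01],
       [ 9.99999651e-01, -1.88107254e-04,  8.14336329e-04,
         1.01369863e+00],
       [-8.34279035e-04, -2.83028743e-01,  9.59111065e-01,
        -1.50227794e+02],
       [ 0.00000000e+00,  0.00000000e+00,  0.00000000e+00,
         1.00000000e+00]])}
```

View pics/scene0.png

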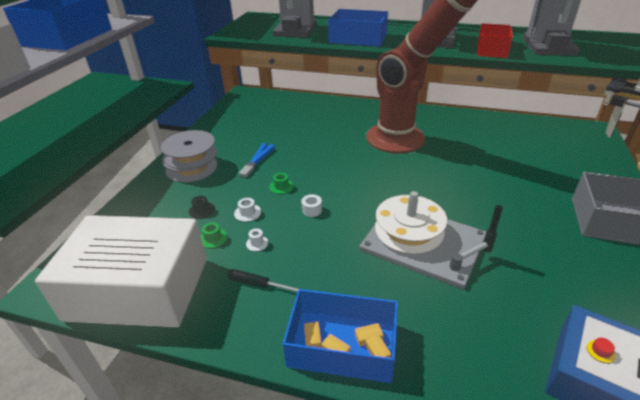

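View pics/side0.png

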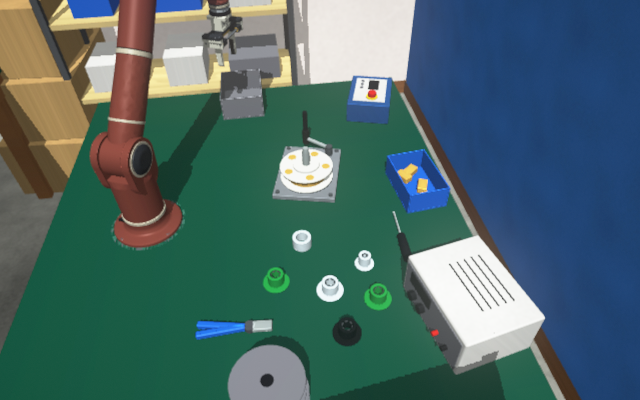

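View pics/wrist0.png

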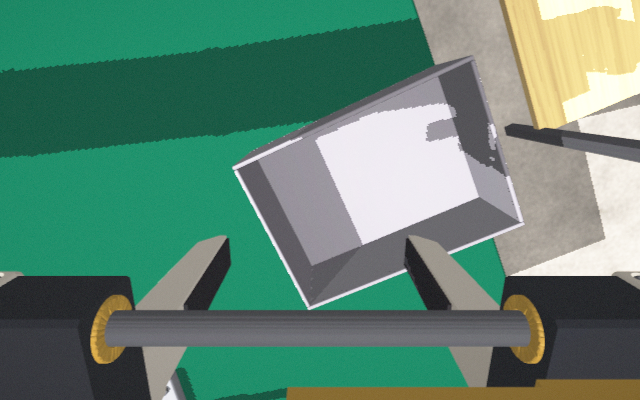

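The side view shows the following:
- Flanged white nuts at (330,288) and (364,261), with a flangeless ring, the collar, at (301,241).
- Green look-alikes at (276,279) and (378,295), and a black one at (347,330).

The larger white flanged one at side (330,288), scene (247,210), fits the push_nut. I'll confirm it with crops.

Run:
```python
import cv2,numpy as np
a=cv2.imread('pics/side0.png');b=cv2.imread('pics/scene0.png')
def crop(i,x,y,w,h,s): return cv2.resize(i[y:y+h,x:x+w],None,fx=s,fy=s,interpolation=cv2.INTER_CUBIC)
cv2.imwrite('pics/c1.png',np.vstack([crop(a,290,230,100,75,4)[:290],crop(b,220,180,100,75,4)[:290]]))
cv2.imwrite('pics/c2.png',crop(a,265,105,80,100,6))
cv2.imwrite('pics/c3.png',crop(b,355,180,155,105,5))
```

```text
(no output)
```

View pics/c1.png

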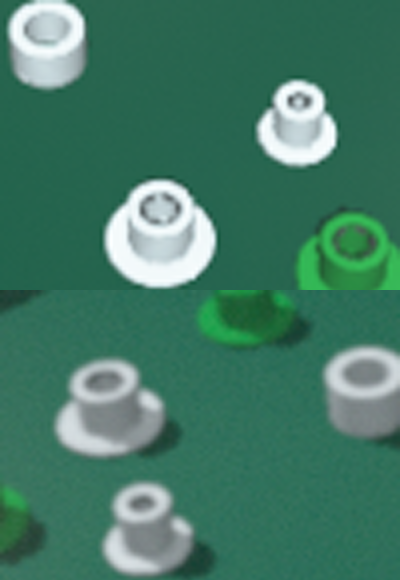

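View pics/c2.png

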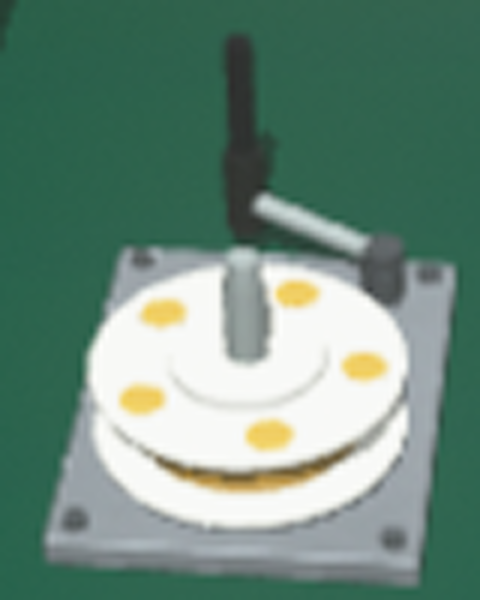

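View pics/c3.png

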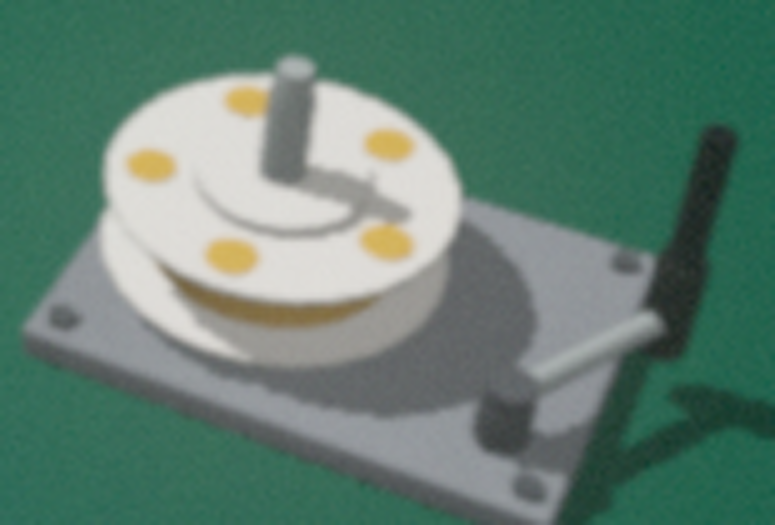

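```bash
cat > h.py <<'E'
from plant import env
import cv2,numpy as np
def RT(n,state=None):
    m=env.camera_model(n);K=np.array([[m['fx'],0,m['cx']],[0,m['fy'],m['cy']],[0,0,1]])
    if n!='wrist':
        R=cv2.Rodrigues(m['rvec'])[0];return K,R,np.array(m['tvec'])
    M=np.array(m['mount']);Tw=np.eye(4);Tw[:3,:3]=state['tool_rot'];Tw[:3,3]=state['tool_pos']
    T=np.linalg.inv(Tw@M);return K,T[:3,:3],T[:3,3]
def onz(n,px,z,state=None):
    K,R,t=RT(n,state);d=R.T@np.linalg.solve(K,[*px,1]);c=-R.T@t
    return c+d*(z-c[2])/d[2]
def proj(n,P,state=None):
    K,R,t=RT(n,state);p=K@(R@np.array(P)+t);return p[:2]/p[2]
def tri(ps):
    A=[];
    for n,px in ps:
        K,R,t=RT(n);P=K@np.c_[R,t];A+= [px[0]*P[2]-P[0],px[1]*P[2]-P[1]]
    X=np.linalg.svd(np.array(A))[2][-1];return X[:3]/X[3]
E
python3 - <<'E'
from h import *
np.set_printoptions(precision=1,suppress=True)
for k,z,a,b in[('nut',38,(329.9,282),(246,202.75)),('tip',143,(305.3,147.8),(414.2,193.4)),('peg',155,(304.7,111.7),(499,206.4)),('post',0,(329.2,145.5),(456.6,256.6)),('small',38,(364.5,255.2),(255.3,233)),('collar',36,(301.7,236.5),(312,201))]:
    print(k,tri([('side',a),('scene',b)]),onz('side',a,z),onz('scene',b,z))
# plate corners from side, top z=18: 
for c in[(118,250),(458,265),(418,575-0),(45,548)]:
    print(onz('side',(c[0]/6+265,c[1]/6+105),18))
for c in[(25,335),(548,525),(470,195)]:
    print(onz('scene',(c[0]/5+355,c[1]/5+180),18))
E
```

```text
nut [ 507.2 -330.    33.6] [ 507.4 -334.2   38. ] [ 510.7 -326.6   38. ]
tip [499.4 109.6 140.4] [499.6 104.6 143. ] [501.2 110.3 143. ]
peg [519.5 294.3 153.1] [519.7 289.3 155. ] [519.8 294.8 155. ]
post [592.4 224.   52.9] [603.2 293.6   0. ] [536.3 230.7   0. ]
small [ 614.1 -256.9   34.2] [ 613.8 -260.7   38. ] [ 616.8 -254.4   38. ]
collar [ 453.  -159.4   31.4] [ 453.2 -164.4   36. ] [ 457.3 -157.1   36. ]
[442.1 289.1  18. ]
[638.5 241.5  18. ]
[572.3 -15.9  18. ]
[382.1  35.8  18. ]
[580.3   2.   18. ]
[639.6 248.8  18. ]
[420.7 204.1  18. ]
```

Run:
```python
from h import *
np.set_printoptions(precision=1,suppress=True)
for k,p in[('g1',(378,290)),('g2',(276,272)),('blk',(347,324)),('pliersjaw',(262,325))]: print(k,onz('side',p,38))
s=env.read_state();R=s['tool_rot']
W=[(430,230),(480,-120),(500,-290)]
p=s['tool_pos']
for w in W:
    d=np.array([*w,232])-p; print(w,(R.T@d)/100); p=np.array([*w,232.])
```

```text
g1 [ 623.8 -377.5   38. ]
g2 [ 372.3 -280.4   38. ]
blk [ 528.6 -461.5   38. ]
pliersjaw [ 328.  -433.3   38. ]
(430, 230) [-3.  -2.6  0. ]
(480, -120) [-1.9 -3.   0. ]
(500, -290) [-0.9 -1.5  0. ]
```

```bash
for i in 1 2 3; do python3 -m crank '[[-0.35,-0.3,0,0,1],[-0.7,-0.6,0,0,1],[-1,-0.87,0,0,1]]' 20; done; python3 -c "
from plant import env;s=env.read_state();print(s['t'],s['q'].round(2) if hasattr(s['q'],'round') else s['q'])"
```

```text
t: 0.45
tool_pos: [326.0, 468.1, 232.2]
tool_rot: [[-0.909, 0.416, 0.0], [0.416, 0.909, -0.002], [-0.001, -0.001, -1.0]]
force: [0.6, 0.1, 0.7]
gripper_width: 92.7
t: 0.75
tool_pos: [380.7, 347.1, 232.5]
tool_rot: [[-0.909, 0.417, 0.0], [0.417, 0.909, -0.001], [-0.001, -0.001, -1.0]]
force: [1.5, 0.2, 0.5]
gripper_width: 93.3
t: 1.05
tool_pos: [435.3, 226.5, 232.6]
tool_rot: [[-0.909, 0.417, 0.0], [0.417, 0.909, -0.001], [-0.0, -0.001, -1.0]]
force: [0.9, -0.1, 1.1]
gripper_width: 93.0
1.05 [-0.54  0.37  0.03  1.87 -0.01  0.9   0.63]
```

```bash
python3 - <<'E'
from h import *
s=env.read_state();im=env.snapshot('wrist');cv2.imwrite('pics/w1.png',im[:,:,::-1])
import pickle;pickle.dump(s,open('s1.pkl','wb'))
for P in[(500,109,143),(519.5,293,155),(592,224,53),(500,109,80)]:print(P,proj('wrist',P,s))
E
for i in 1 2 3; do python3 -m crank '[[-0.22,-0.35,0,0,1],[-0.44,-0.7,0,0,1],[-0.63,-1,0,0,1]]'|sed -n 1,2p; done
for i in 1 2; do python3 -m crank '[[-0.25,-0.38,0,0,1],[-0.45,-0.75,0,0,1]]'|sed -n 1,2p; done
python3 -m crank '[[0,0,0,0,1],[0,0,0,0,1]]'
python3 - <<'E'
from h import *
s=env.read_state();im=env.snapshot('wrist');cv2.imwrite('pics/w2.png',im[:,:,::-1])
import pickle;pickle.dump(s,open('s2.pkl','wb'))
print(s['t'],s['q'],proj('wrist',(508,-330,38),s))
E
```

```text
(500, 109, 143) [219.31139614 331.20403228]
(519.5, 293, 155) [443.49933591 274.75445711]
(592, 224, 53) [372.69635484 304.99051788]
(500, 109, 80) [236.49984834 289.89500056]
t: 1.4
tool_pos: [450.2, 109.9, 232.5]
t: 1.7
tool_pos: [465.9, -7.3, 232.6]
t: 2.0
tool_pos: [481.6, -124.5, 232.6]
t: 2.2
tool_pos: [491.9, -210.7, 232.5]
t: 2.4
tool_pos: [501.6, -297.8, 232.4]
t: 2.6
tool_pos: [500.8, -296.8, 232.0]
tool_rot: [[-0.909, 0.418, -0.001], [0.418, 0.909, 0.001], [0.001, 0.0, -1.0]]
force: [0.4, 0.2, -0.1]
gripper_width: 93.1
2.6 [ 0.40492298  0.5112612   0.14535866  1.63131545 -0.08413719  1.00642087
  1.71677236] [289.90374072 195.33960609]
```

View pics/w1.png

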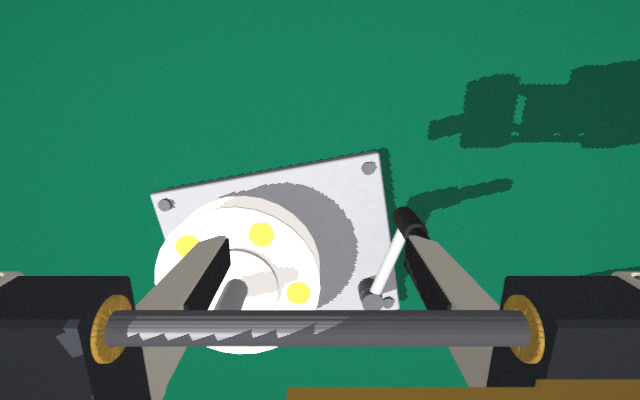

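View pics/w2.png

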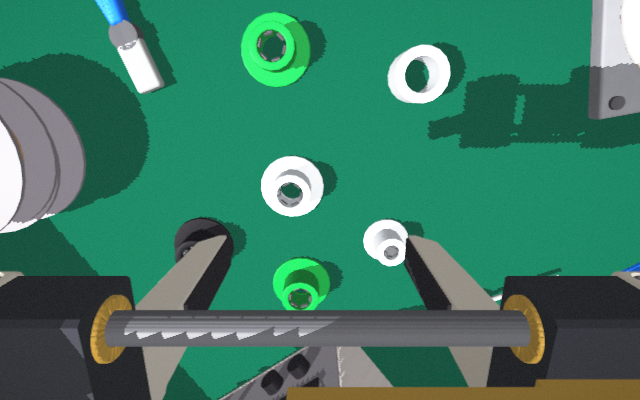

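Run:
```python
import cv2
b=cv2.imread('pics/w2.png');cv2.imwrite('pics/c4.png',cv2.resize(b[145:230,245:335],None,fx=6,fy=6,interpolation=cv2.INTER_CUBIC))
b=cv2.imread('pics/w1.png');cv2.imwrite('pics/c5.png',cv2.resize(b[180:360,140:440],None,fx=2.6,fy=2.6,interpolation=cv2.INTER_CUBIC))
```

```text
(no output)
```

View pics/c4.png

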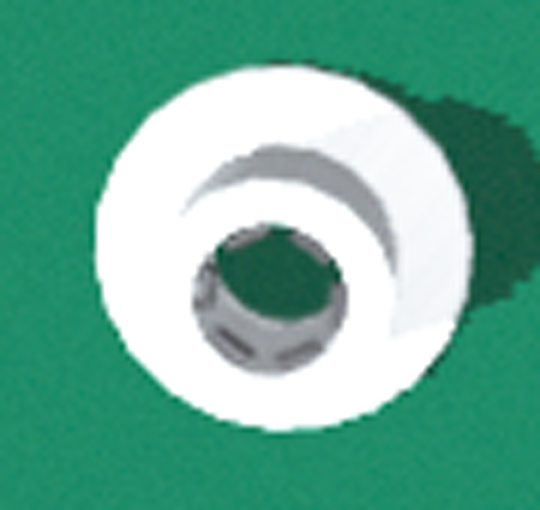

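View pics/c5.png

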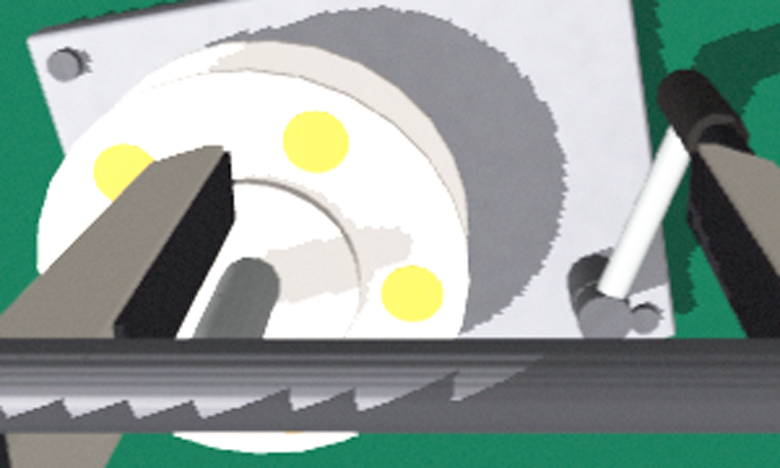

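Run:
```python
from h import *
import pickle
np.set_printoptions(precision=1,suppress=True)
s=pickle.load(open('s2.pkl','rb'))
print(onz('wrist',(292.2,186.2),4,s),onz('wrist',(289.9,194.7),38,s))
# flange/hub size checks
print(np.linalg.norm(onz('wrist',(245+95/6,186),3,s)-onz('wrist',(245+472/6,186),3,s)))
n=onz('wrist',(289.9,194.7),38,s)
d=np.array([n[0],n[1],32+0])-s['tool_pos'];print(s['tool_pos'],(s['tool_rot'].T@d)/100)
```

```text
[ 507.  -329.5    4. ] [ 507.4 -329.7   38. ]
72.08071903142925
[ 500.8 -296.8  232. ] [-0.2 -0.3  2. ]
```

```bash
python3 -m crank '[[-0.2,-0.27,0.45,0,1],[-0.2,-0.27,0.9,0,1],[-0.2,-0.27,1,0,1],[-0.2,-0.27,1,0,1]]' 40
python3 -m crank '[[0,0,0.4,0,1],[0,0,0.7,0,1],[0,0,0.7,0,1],[0,0,0.7,0,1],[0,0,0.7,0,1]]'
python3 -c "
from plant import env
import numpy as np
s=env.read_state();print(s['tool_pos'],s['tool_rot'].T@(np.array([507.2,-329.6,23])-s['tool_pos'])/100)"
```

```text
t: 3.05
tool_pos: [507.8, -326.1, 131.2]
tool_rot: [[-0.911, 0.413, -0.004], [0.413, 0.911, 0.004], [0.005, 0.002, -1.0]]
force: [0.9, 0.4, 0.4]
gripper_width: 92.7
t: 3.55
tool_pos: [510.2, -329.7, 65.7]
tool_rot: [[-0.91, 0.415, 0.005], [0.415, 0.91, -0.003], [-0.005, -0.0, -1.0]]
force: [-0.1, -0.4, -0.6]
gripper_width: 93.0
[ 510.22687055 -329.74821656   65.74661994] [ 0.03049029 -0.01100302  0.42731138]
```

```bash
python3 -m crank '[[0.02,0,0.2,0,1],[0.02,0,0.35,0,1],[0.02,0,0.4,0,1],[0.02,0,0.4,0,1],[0.02,0,0.4,0,1]]'
```

```text
t: 4.05
tool_pos: [506.8, -328.6, 23.2]
tool_rot: [[-0.909, 0.416, 0.001], [0.416, 0.909, -0.001], [-0.001, -0.0, -1.0]]
force: [0.4, -0.5, -0.5]
gripper_width: 92.8
```

Good. Close at 60 N, look, and lift.

```bash
python3 -m crank '[[0,0,0,0,0],[0,0,0,0,0],[0,0,0,0,0],[0,0,0,0,0],[0,0,0,0,0],[0,0,0,0,0],[0,0,0,0,0]]' 60
python3 - <<'E'
from h import *
im=env.snapshot('wrist');cv2.imwrite('pics/w3.png',im[:,:,::-1])
E
```

```text
t: 4.75
tool_pos: [506.2, -328.6, 22.7]
tool_rot: [[-0.909, 0.416, -0.0], [0.416, 0.909, -0.0], [-0.0, -0.001, -1.0]]
force: [-0.1, -0.9, -1.0]
gripper_width: 43.7
```

View pics/w3.png

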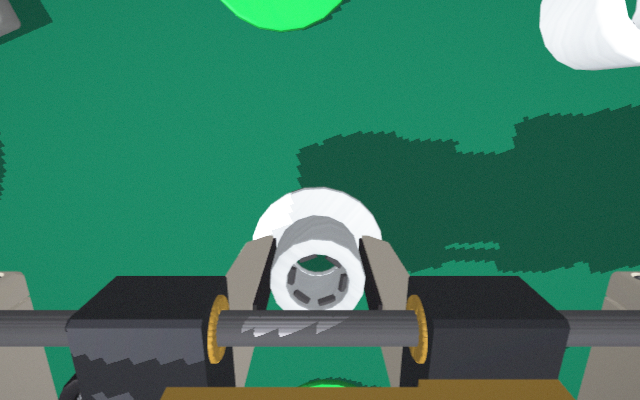

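```bash
python3 -m crank '[[0,0,-0.3,0,0],[0,0,-0.75,0,0],[0,0,-1,0,0]]'
python3 -m crank '[[0.1,0.1,-0.4,0,0],[0.23,0.45,-0.8,0,0],[0.47,0.95,-1,0,0]]'
python3 - <<'E'
from h import *
import pickle
from scipy.optimize import least_squares
np.set_printoptions(precision=1,suppress=True)
# nut offset in tool from w3
m=env.camera_model('wrist')
K,R,t=RT('wrist',{'tool_rot':np.eye(3),'tool_pos':np.zeros(3)})
p=K@(R@np.array([0,0,-15.3])+t);print('tool axis @z38',p[:2]/p[2])
print('bore ctr in tool',onz('wrist',(318,280),-15.3,{'tool_rot':np.eye(3),'tool_pos':np.zeros(3)}))
s=pickle.load(open('s1.pkl','rb'))
pts=[(37,235),(467,270),(462,210),(430,150),(380,105),(320,80),(255,72),(265,453),(340,440)]
Q=np.array([onz('wrist',(x/2.6+140,y/2.6+180),74,s)[:2] for x,y in pts])
r=least_squares(lambda c:np.linalg.norm(Q-c[:2],axis=1)-85,[500,109]);print(r.x,r.fun)
r=least_squares(lambda c:np.linalg.norm(Q-c[:2],axis=1)-c[2],[500,109,85]);print(r.x,r.fun)
pts=[(240,181),(290,190),(330,215),(352,245),(362,280)]
Q=np.array([onz('wrist',(x/2.6+140,y/2.6+180),80,s)[:2] for x,y in pts])
r=least_squares(lambda c:np.linalg.norm(Q-c[:2],axis=1)-42,[500,109]);print(r.x,r.fun)
# yellow dots from w1
E
```

```text
t: 5.1
tool_pos: [507.2, -328.8, 125.2]
tool_rot: [[-0.909, 0.416, 0.003], [0.416, 0.909, -0.002], [-0.003, -0.0, -1.0]]
force: [1.2, -0.3, -2.2]
gripper_width: 43.5
t: 5.4
tool_pos: [504.1, -236.8, 220.8]
tool_rot: [[-0.907, 0.42, 0.005], [0.42, 0.907, -0.004], [-0.006, -0.001, -1.0]]
force: [0.5, 0.9, -1.1]
gripper_width: 43.7
tool axis @z38 [314.5 281.2]
bore ctr in tool [  0.6   1.5 -15.3]
[498.3 110.4] [ 0.2 -1.9  0.5  1.4  1.4 -0.2 -2.   0.5 -0.5]
[498.3 110.5  84.9] [ 0.3 -1.9  0.5  1.4  1.5 -0.1 -1.9  0.6 -0.4]
[498.5 110.6] [ 0.2 -0.1 -0.1 -0.1  0.2]
```

```bash
for i in 1 2; do python3 -m crank '[[0.16,0.33,0,0,0],[0.32,0.66,0,0,0],[0.47,0.99,0,0,0]]'|sed -n 1,2p; done
python3 -m crank '[[0.16,0.33,0,0,0],[0.32,0.66,0,0,0],[0.45,0.9,0,0,0],[0.47,0.99,0,0,0],[0.47,0.99,0,0,0],[0.47,0.99,0,0,0]]'
python3 -c "
from plant import env
import numpy as np
s=env.read_state();print(s['q'],s['tool_rot'].T@(np.array([498.8,110.3,190])-s['tool_pos'])/100)"
```

```text
t: 5.7
tool_pos: [500.9, -123.1, 217.7]
t: 6.0
tool_pos: [499.2, -13.7, 217.5]
t: 6.6
tool_pos: [498.6, 92.1, 217.6]
tool_rot: [[-0.909, 0.418, -0.0], [0.418, 0.908, -0.002], [-0.0, -0.002, -1.0]]
force: [-0.1, -1.1, -1.6]
gripper_width: 43.6
[-0.30520821  0.41308504  0.11146697  1.85365975 -0.0559271   0.8786353
  0.97238169] [0.07464152 0.16690165 0.27567106]
```

```bash
python3 -m crank '[[0.07,0.15,0,0,0],[0.075,0.165,0.1,0,0],[0.075,0.165,0.2,0,0],[0.075,0.165,0.2,0,0],[0.075,0.165,0.2,0,0]]'
python3 - <<'E'
from h import *
a=env.snapshot('side');b=env.snapshot('scene');w=env.snapshot('wrist')
def crop(i,x,y,w,h,s): return cv2.resize(i[y:y+h,x:x+w,::-1],None,fx=s,fy=s,interpolation=cv2.INTER_CUBIC)
cv2.imwrite('pics/d1.png',crop(a,265,90,80,100,6))
cv2.imwrite('pics/d2.png',crop(b,355,150,130,105,6))
cv2.imwrite('pics/d3.png',w[:,:,::-1])
s=env.read_state();print(s['tool_pos'])
print(s['tool_rot'].T@(np.array([498.8,110.3,190])-s['tool_pos'])/100)
E
```

```text
t: 7.1
tool_pos: [498.3, 110.9, 197.1]
tool_rot: [[-0.909, 0.417, -0.001], [0.417, 0.909, -0.001], [0.001, -0.002, -1.0]]
force: [0.8, -0.4, -1.9]
gripper_width: 43.5
[498.81599145 111.77723315 197.94901501]
[-0.00596992 -0.01349822  0.0794927 ]
```

View pics/d1.png

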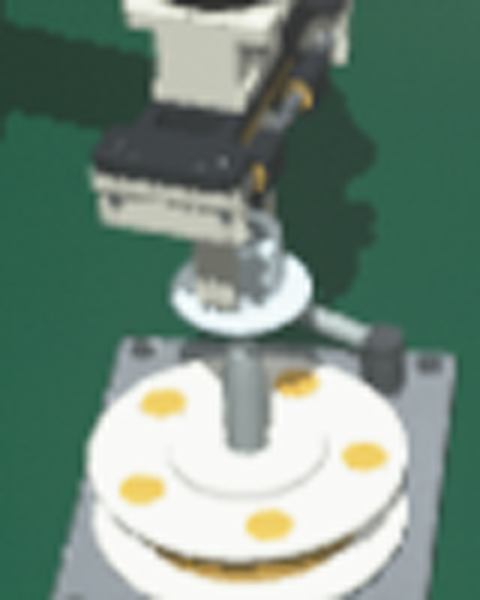

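View pics/d2.png

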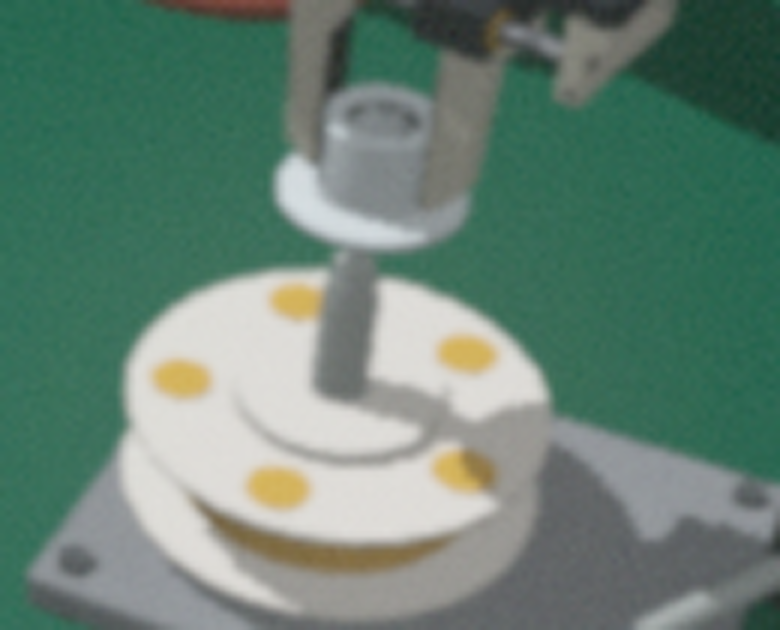

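View pics/d3.png

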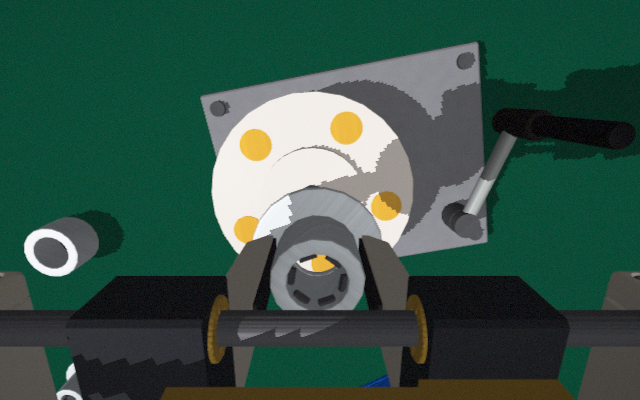

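Run:
```python
from h import *
from scipy.optimize import least_squares
np.set_printoptions(precision=1,suppress=True)
s=env.read_state()
s['tool_pos']=np.array([498.5,111.3,197.3])
im=cv2.imread('pics/d3.png')
g=cv2.GaussianBlur(im,(3,3),0)
e=cv2.Canny(g,40,120)
ys,xs=np.nonzero(e)
def fit(z,r,c0,tol,name,reg=None):
    Q=np.array([onz('wrist',(x,y),z,s)[:2] for x,y in zip(xs,ys)])
    c=np.array(c0,float)
    for tl in(tol,tol*.6,tol*.4,2):
        k=np.abs(np.linalg.norm(Q-c,axis=1)-r)<tl
        c=least_squares(lambda c:np.linalg.norm(Q[k]-c,axis=1)-r,c,loss='soft_l1',f_scale=.5).x
    print(name,c,k.sum(),np.std(np.linalg.norm(Q[k]-c,axis=1)-r));return [(xs[i],ys[i]) for i in np.nonzero(k)[0]]
v=im.copy()
A=fit(74,85,(498.5,110.4),6,'rim');B=fit(80,42,(498.5,110.4),4,'boss');C=fit(179,36,(498.5,111),5,'flange');D=fit(212.5,22,(498.5,111),4,'hubtop')
E=fit(212.5,14,(498.5,111),4,'bore')
for L,col in((A,(0,0,255)),(B,(255,0,0)),(C,(255,0,255)),(D,(0,255,0)),(E,(255,255,0))):
    for x,y in L:v[y,x]=col
cv2.imwrite('pics/d4.png',cv2.resize(v[60:330,180:440],None,fx=2.2,fy=2.2,interpolation=cv2.INTER_NEAREST))
```

```text
Traceback (most recent call last):
  File "h.py", line 10, in onz
    K,R,t=RT(n,state);d=R.T@np.linalg.solve(K,[*px,1]);c=-R.T@t
          ~~^^^^^^^^^
  File "h.py", line 4, in RT
    m=env.camera_model(n);K=np.array([[m['fx'],0,m['cx']],[0,m['fy'],m['cy']],[0,0,1]])
ValueError: time passes only in moves, steps and waits
```

```bash
sed -i 's/^def RT/import functools\n@functools.lru_cache(None)\ndef CM(n): return env.camera_model(n)\ndef RT/; s/m=env.camera_model(n);K/m=CM(n);K/' h.py
cat > fit.py <<'E'
from h import *
from scipy.optimize import least_squares
np.set_printoptions(precision=1,suppress=True)
def run(png,s,items,out):
    im=cv2.imread(png); e=cv2.Canny(cv2.GaussianBlur(im,(3,3),0),40,120); ys,xs=np.nonzero(e); v=im.copy()
    for name,z,r,c0,tol,col in items:
        Q=np.array([onz('wrist',(x,y),z,s)[:2] for x,y in zip(xs,ys)]); c=np.array(c0,float)
        for tl in(tol,tol*.6,tol*.4,2):
            k=np.abs(np.linalg.norm(Q-c,axis=1)-r)<tl
            c=least_squares(lambda c:np.linalg.norm(Q[k]-c,axis=1)-r,c,loss='soft_l1',f_scale=.5).x
        print(name,c,k.sum(),np.std(np.linalg.norm(Q[k]-c,axis=1)-r))
        v[ys[k],xs[k]]=col
    cv2.imwrite(out,cv2.resize(v[60:330,180:440],None,fx=2.2,fy=2.2,interpolation=cv2.INTER_NEAREST))
E
python3 - <<'E'
from fit import *
s=env.read_state();print(s['t'],s['tool_pos']);s['tool_pos']=np.array([498.5,111.3,197.3])
run('pics/d3.png',s,[('rim',74,85,(498.5,110.4),6,(0,0,255)),('boss',80,42,(498.5,110.4),4,(255,0,0)),('flange',179,36,(498.5,111),5,(255,0,255)),('hubtop',212.5,22,(498.5,111),4,(0,255,0)),('bore',212.5,14,(498.5,111),4,(255,255,0))],'pics/d4.png')
E
```

```text
7.25 [498.8 111.8 197.9]
rim [499.7 107.6] 546 0.8006611735135541
boss [498.3 111.7] 223 0.9438599236817898
flange [501.  111.6] 488 0.9234456380344945
hubtop [500.9 111.4] 348 0.9378136386402572
bore [500.1 111.9] 293 0.7292365781536225
```

View pics/d4.png

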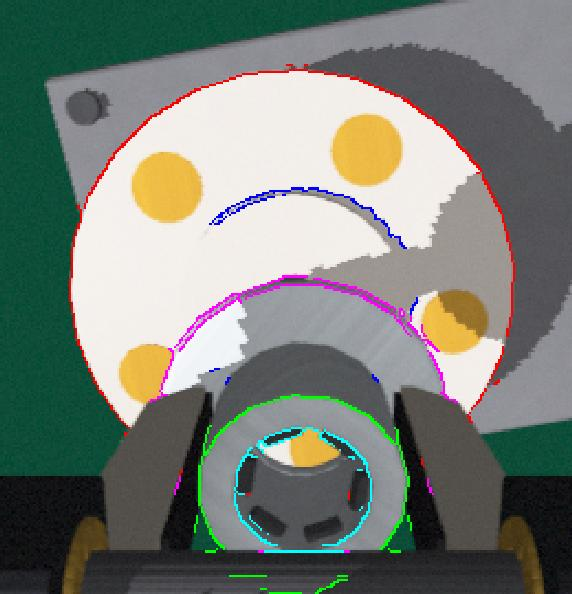

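Run:
```python
from fit import *
s={}
c,sn=np.array([.909,.417])/np.hypot(.909,.417)
s['tool_rot']=np.array([[-c,sn,0],[sn,c,0],[0,0,-1.]]);s['tool_pos']=np.array([498.5,111.3,197.3])
run('pics/d3.png',s,[('rim',74,85,(499,109),4,(0,0,255)),('flange',179,36,(501,111.6),2,(255,0,255)),('hubtop',212.5,22,(501,111.4),2,(0,255,0)),('bore',212.5,14,(500,111.9),2,(255,255,0))],'pics/d4.png')
# boss arc by hand from d4 (scale 2.2, off 180,60)
Q=np.array([onz('wrist',(x/2.2+180,y/2.2+60),80,s)[:2] for x,y in[(215,221),(240,203),(270,192),(300,188),(335,193),(365,209),(390,230),(404,247)]])
r=least_squares(lambda c:np.linalg.norm(Q-c[:2],axis=1)-42,[500,109]);print('boss',r.x,r.fun)
# dots pentagon? side/scene relative: spindle tip seen earlier vs nut flange now
for n,tip,fl in(('side',(305.3,147.8),(242/6+265,289/6+90)),('scene',(414.2,193.4),(371/6+355,197/6+150))):
    print(n,onz(n,tip,143),onz(n,fl,177))
```

```text
rim [499.6 107.6] 538 0.7877082145014765
flange [501.1 111.6] 482 0.9114326183815862
hubtop [500.9 111.4] 346 0.9280232504830122
bore [500.  111.9] 291 0.723257715987351
boss [498.5 112. ] [ 0.7  0.2 -0.3 -0.3 -0.1 -0.6  0.   1. ]
side [499.6 104.6 143. ] [501.5 107.9 177. ]
scene [501.2 110.3 143. ] [505.9 113.2 177. ]
```

```bash
python3 -m crank '[[0.01,-0.03,0.1,0,0],[0.01,-0.03,0.25,0,0],[0.01,-0.03,0.25,0,0],[0.01,-0.03,0.25,0,0]]'
python3 - <<'E'
from h import *
s=env.read_state();a=env.snapshot('side');b=env.snapshot('scene')
def crop(i,x,y,w,h,s): return cv2.resize(i[y:y+h,x:x+w,::-1],None,fx=s,fy=s,interpolation=cv2.INTER_CUBIC)
cv2.imwrite('pics/e1.png',np.hstack([crop(a,280,120,50,60,8),crop(b,385,155,50,60,8)]))
E
```

```text
t: 7.65
tool_pos: [496.1, 109.9, 172.5]
tool_rot: [[-0.909, 0.416, -0.001], [0.416, 0.909, -0.0], [0.001, -0.001, -1.0]]
force: [-0.4, -0.3, -2.1]
gripper_width: 43.3
```

View pics/e1.png

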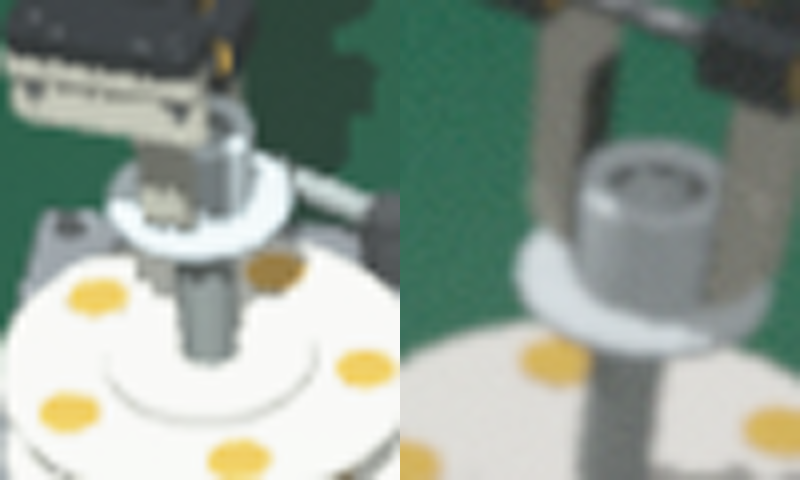

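Run:
```python
from fit import *
S=[(110,215),(125,240),(160,256),(200,260),(240,252),(270,235),(290,210)]
C=[(517,285),(530,310),(560,335),(600,350),(650,355),(700,350),(740,330),(765,305)]
for n,P,f,tip in(('side',S,lambda p:(p[0]/8+280,p[1]/8+120),(305.3,147.8)),('scene',C,lambda p:((p[0]-400)/8+385,p[1]/8+155),(414.2,193.4))):
    Q=np.array([onz(n,f(p),149.8)[:2] for p in P])
    r=least_squares(lambda c:np.linalg.norm(Q-c,axis=1)-36,[498,109]);print(n,r.x,r.fun,r.x-onz(n,tip,143)[:2])
```

```text
side [498.9 108.5] [-1.1  0.1  0.4  0.5 -0.1 -0.9 -0.1] [-0.7  3.9]
scene [497.  110.3] [-0.6 -0.1  0.7  0.6 -0.4 -0.3 -0.9  0.8] [-4.2  0. ]
```

```bash
python3 -m crank '[[-0.005,0,0.08,0,0],[-0.005,0,0.16,0,0],[-0.005,0,0.25,0,0],[-0.005,0,0.25,0,0]]'
python3 - <<'E'
from h import *
a=env.snapshot('side');b=env.snapshot('scene')
def crop(i,x,y,w,h,s): return cv2.resize(i[y:y+h,x:x+w,::-1],None,fx=s,fy=s,interpolation=cv2.INTER_CUBIC)
cv2.imwrite('pics/e2.png',np.hstack([crop(a,280,120,50,60,8),crop(b,385,155,50,60,8)]))
s=env.read_state();print(s['tool_pos'],s['force'],s['moment'])
E
```

```text
t: 8.15
tool_pos: [495.7, 109.6, 146.2]
tool_rot: [[-0.91, 0.416, -0.003], [0.416, 0.91, -0.001], [0.003, -0.002, -1.0]]
force: [-0.5, -0.6, -1.5]
gripper_width: 43.3
[496.67899493 109.71144108 147.32182575] [ 0.10858097  0.17473402 -1.41376848] [-0.01179633 -0.01855909 -0.0077709 ]
```

View pics/e2.png

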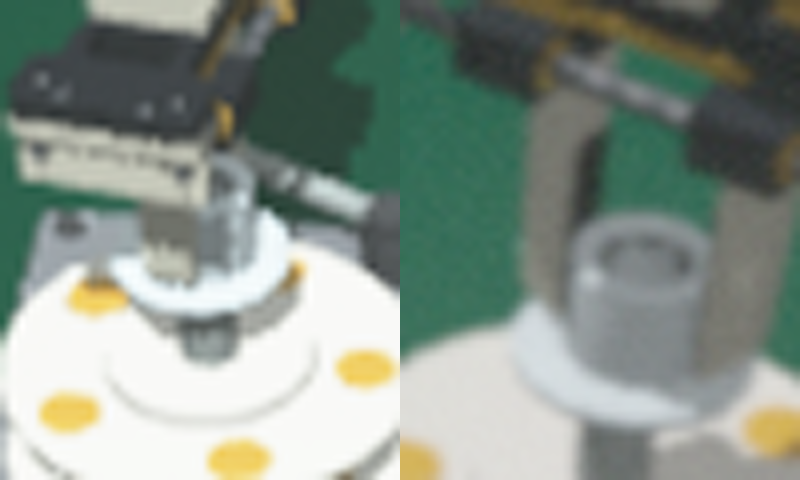

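```bash
python3 -m crank '[[-0.006,0,0.06,0,0],[-0.006,0,0.12,0,0],[-0.006,0,0.18,0,0],[-0.006,0,0.18,0,0]]'
```

```text
t: 8.65
tool_pos: [496.7, 109.5, 128.8]
tool_rot: [[-0.91, 0.416, -0.002], [0.416, 0.91, -0.0], [0.002, -0.001, -1.0]]
force: [0.6, -0.8, -1.8]
gripper_width: 43.7
```

```bash
python3 -m crank '[[0,0,0.03,0,0],[0,0,0.06,0,0],[0,0,0.09,0,0],[0,0,0.09,0,0]]'; python3 -c "
from plant import env
s=env.read_state();print(s['force'],s['moment'])"
```

```text
t: 9.05
tool_pos: [496.9, 108.3, 120.2]
tool_rot: [[-0.909, 0.417, -0.001], [0.417, 0.909, -0.002], [0.001, -0.002, -1.0]]
force: [-1.0, -2.5, -2.8]
gripper_width: 43.2
[-1.01062381 -2.46919805 -2.79678881] [-0.63119334  0.15688004 -0.00280085]
```

```bash
python3 -m crank '[[-0.004,-0.01,0,0,0],[-0.004,-0.01,0.02,0,0],[-0.004,-0.01,0.03,0,0],[-0.004,-0.01,0.03,0,0]]'; python3 -c "
from plant import env
s=env.read_state();print(s['force'],s['moment'])"
```

```text
t: 9.45
tool_pos: [496.9, 108.1, 117.9]
tool_rot: [[-0.909, 0.416, -0.001], [0.416, 0.909, -0.0], [0.001, -0.001, -1.0]]
force: [-2.8, -3.2, 2.1]
gripper_width: 43.6
[-2.77551176 -3.18337923  2.07733302] [-0.63328681  0.59662889 -0.03135574]
```

```bash
python3 -m crank '[[0.004,-0.015,0,0,0],[0.004,-0.015,0,0,0],[0.004,-0.015,0.02,0,0],[0.004,-0.015,0.03,0,0],[0.004,-0.015,0.03,0,0]]'; python3 -c "
from plant import env
s=env.read_state();print(s['force'],s['moment'])"
```

```text
t: 9.95
tool_pos: [497.1, 108.4, 115.2]
tool_rot: [[-0.91, 0.415, 0.002], [0.415, 0.91, 0.001], [-0.001, 0.002, -1.0]]
force: [-2.3, 0.1, 3.8]
gripper_width: 43.7
[-2.28284902  0.14983081  3.75725127] [0.20057605 0.30045045 0.06302664]
```

```bash
python3 -m crank '[[0.01,0,0.02,0,0],[0.01,0,0.04,0,0],[0.01,0,0.06,0,0],[0.01,0,0.06,0,0]]'; python3 -c "
from plant import env
s=env.read_state();print(s['force'],s['moment'])"
```

```text
t: 10.35
tool_pos: [497.0, 107.8, 108.9]
tool_rot: [[-0.909, 0.416, 0.003], [0.416, 0.909, 0.0], [-0.003, 0.002, -1.0]]
force: [1.7, -0.5, 1.5]
gripper_width: 43.4
[ 1.67488716 -0.46405969  1.50939461] [ 0.06636885 -0.35346975  0.04019798]
```

Run:
```python
from h import *
a=env.snapshot('side');b=env.snapshot('scene')
def crop(i,x,y,w,h,s): return cv2.resize(i[y:y+h,x:x+w,::-1],None,fx=s,fy=s,interpolation=cv2.INTER_CUBIC)
cv2.imwrite('pics/e3.png',np.hstack([crop(a,280,120,50,60,8),crop(b,385,155,50,60,8)]))
s=env.read_state();print(s['tool_pos'],s['force'],s['moment'])
```

```text
[496.71624438 107.70880409 108.5554064 ] [ 4.07597937 -1.1768307  -3.83341203] [-0.19148138 -0.72872836 -0.04121925]
```

View pics/e3.png

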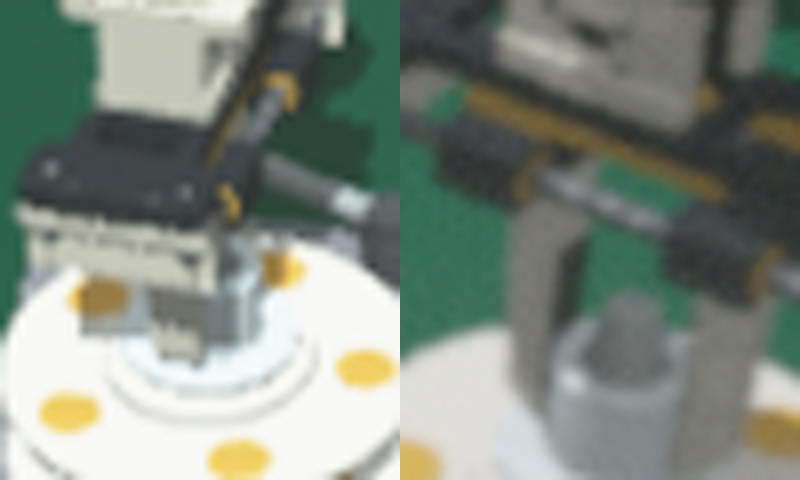

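```bash
python3 -m crank '[[-0.005,0,0.02,0,0],[-0.005,0,0.04,0,0],[-0.005,0,0.06,0,0],[-0.005,0,0.06,0,0],[-0.005,0,0.06,0,0]]'; python3 -c "
from plant import env
s=env.read_state();print(s['force'],s['moment'])"
```

```text
t: 10.95
tool_pos: [495.8, 107.9, 102.6]
tool_rot: [[-0.91, 0.415, -0.0], [0.415, 0.91, 0.0], [0.0, 0.0, -1.0]]
force: [1.0, 1.7, -0.6]
gripper_width: 43.6
[ 0.95001512  1.71869876 -0.58950519] [ 0.27192774 -0.16001475  0.01028842]
```

```bash
python3 -m crank '[[0,0,0.01,0,0],[0,0,0.02,0,0],[0,0,0.02,0,0]]'; python3 -m crank '[[0,0,0.01,0,0],[0,0,0.02,0,0],[0,0,0.02,0,0]]'
```

```text
t: 11.25
tool_pos: [495.9, 107.9, 102.5]
tool_rot: [[-0.91, 0.415, 0.0], [0.415, 0.91, 0.001], [0.0, 0.001, -1.0]]
force: [-2.1, 1.3, 16.8]
gripper_width: 43.4
t: 11.55
tool_pos: [495.9, 107.9, 102.4]
tool_rot: [[-0.91, 0.415, 0.001], [0.415, 0.91, 0.001], [-0.0, 0.002, -1.0]]
force: [-6.4, 0.4, 26.3]
gripper_width: 43.4
```

```bash
python3 -m crank '[[0,0,-0.02,0,0],[0,0,-0.04,0,0],[0,0,-0.04,0,1],[0,0,-0.04,0,1],[0,0,-0.04,0,1],[0,0,-0.04,0,1]]'; python3 -m crank '[[0,0,-0.3,0,1],[0,0,-0.7,0,1],[0,0,-0.9,0,1],[0,0,-0.9,0,1]]'
python3 - <<'E'
from h import *
s=env.read_state();a=env.snapshot('side');b=env.snapshot('scene');w=env.snapshot('wrist')
def crop(i,x,y,w,h,s): return cv2.resize(i[y:y+h,x:x+w,::-1],None,fx=s,fy=s,interpolation=cv2.INTER_CUBIC)
cv2.imwrite('pics/f1.png',np.hstack([crop(a,270,100,65,80,6),crop(b,380,165,65,80,6)]))
cv2.imwrite('pics/f2.png',w[:,:,::-1]);print(s['tool_pos'])
E
```

```text
t: 12.15
tool_pos: [495.5, 107.1, 102.3]
tool_rot: [[-0.909, 0.416, -0.001], [0.416, 0.909, -0.001], [0.001, -0.001, -1.0]]
force: [-0.3, 0.5, 0.2]
gripper_width: 71.2
t: 12.55
tool_pos: [497.8, 107.7, 195.4]
tool_rot: [[-0.909, 0.416, 0.006], [0.416, 0.909, 0.001], [-0.005, 0.004, -1.0]]
force: [-0.3, -0.0, -1.2]
gripper_width: 92.8
[497.77957527 107.66248102 195.4467708 ]
```

View pics/f1.png

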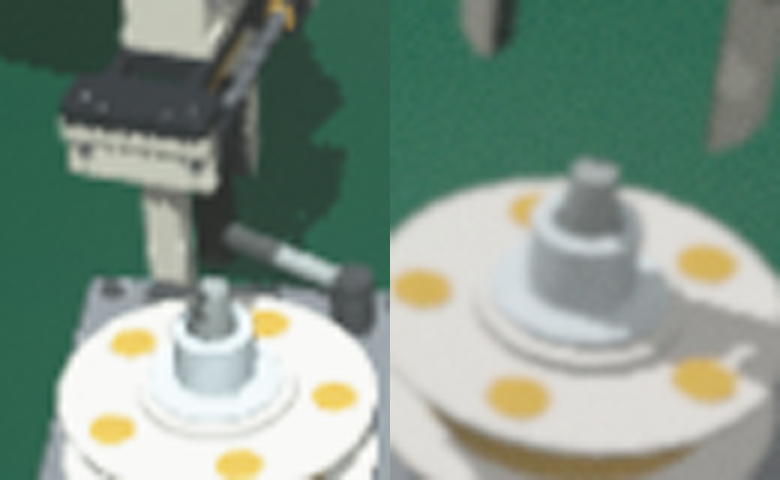

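View pics/f2.png

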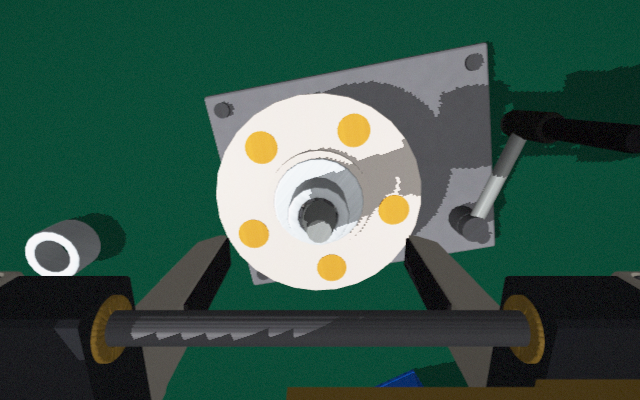

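```bash
python3 -m crank '[[0.1,0.3,0,0,0.7],[0.2,0.65,0,0,0.7],[0.29,0.87,0,0,0.7]]'; python3 -m crank '[[0.1,0.3,0,0,0.7],[0.2,0.65,0,0,0.7],[0.29,0.87,0,0,0.7],[0.29,0.87,0,0,0.7],[0.29,0.87,0,0,0.7]]'
python3 - <<'E'
from h import *
s=env.read_state();a=env.snapshot('side');b=env.snapshot('scene');w=env.snapshot('wrist')
def crop(i,x,y,w,h,s): return cv2.resize(i[y:y+h,x:x+w,::-1],None,fx=s,fy=s,interpolation=cv2.INTER_CUBIC)
cv2.imwrite('pics/g1.png',np.hstack([crop(a,265,70,75,100,5),crop(b,430,130,75,100,5)]))
cv2.imwrite('pics/g2.png',w[:,:,::-1]);print(s['tool_pos'],s['tool_rot'].T@(np.array([517,291,135])-s['tool_pos'])/100)
E
```

```text
t: 13.0
tool_pos: [504.9, 201.0, 190.8]
tool_rot: [[-0.91, 0.414, -0.003], [0.414, 0.91, -0.0], [0.003, -0.001, -1.0]]
force: [-0.0, 0.2, 0.4]
gripper_width: 73.6
t: 13.5
tool_pos: [514.6, 289.0, 190.9]
tool_rot: [[-0.91, 0.415, -0.003], [0.415, 0.91, -0.003], [0.002, -0.004, -1.0]]
force: [-0.6, -0.7, -1.2]
gripper_width: 64.5
[514.58845573 288.9759018  190.88687146] [-0.01446514  0.03058543  0.55873141]
```

View pics/g1.png

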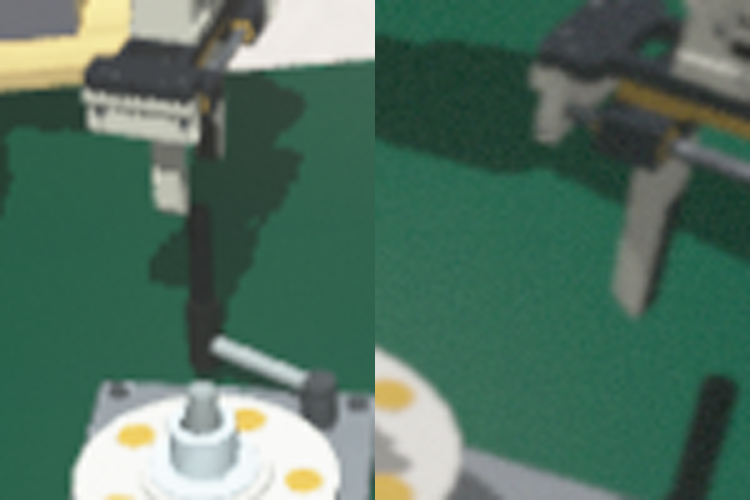

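View pics/g2.png

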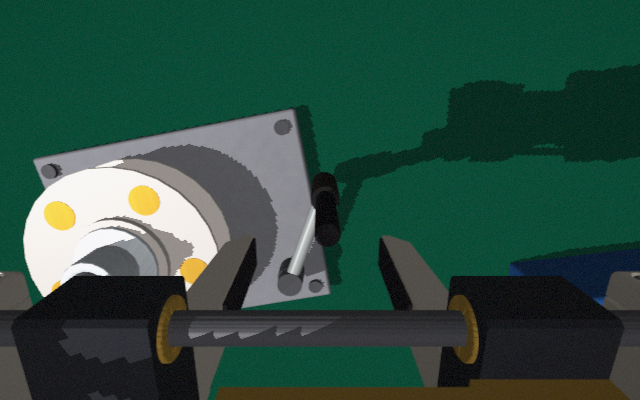

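Run:
```python
from fit import *
c,sn=.9092,.4163
s={'tool_rot':np.array([[-c,sn,0],[sn,c,0],[0,0,-1.]]),'tool_pos':np.array([514.8,289.2,191.5])}
p=onz('wrist',(327.5,234),155,s);print('peg',p,s['tool_rot'].T@(p-s['tool_pos']))
P=np.array([589,222.4]);print(np.linalg.norm(p[:2]-P),np.degrees(np.arctan2(*(p[:2]-P)[::-1])))
```

```text
peg [516.9 296.3 155. ] [ 1.   7.3 36.5]
103.23643536749545 134.28929271741944
```

```bash
python3 -m crank '[[0,0.04,0.25,0,0.7],[0,0.04,0.5,0,0.7],[0,0.04,0.56,0,0.7],[0,0.04,0.56,0,0.4],[0,0.04,0.56,0,0.4],[0,0.04,0.56,0,0.4],[0,0.04,0.56,0,0.4]]' 10
python3 - <<'E'
from h import *
s=env.read_state();w=env.snapshot('wrist')
cv2.imwrite('pics/g3.png',w[:,:,::-1])
p=s['tool_pos'];R=s['tool_rot'];P=np.array([589,222.4])
for th in(136,142,148,154,160,166,172,178,184,190,193):
    t=np.radians(th);q=P+99.5*np.array([np.cos(t),np.sin(t)])-10.6*np.array([.416,.909])
    print(th,(np.array([[-.909,.416],[.416,.909]])@(q-p[:2])/100).round(3))
E
```

```text
t: 14.35
tool_pos: [517.8, 293.7, 137.9]
tool_rot: [[-0.909, 0.416, 0.002], [0.416, 0.909, 0.001], [-0.001, 0.002, -1.0]]
force: [-0.1, -0.1, -0.2]
gripper_width: 39.6
136 [-0.006 -0.127]
142 [ 0.024 -0.227]
148 [ 0.042 -0.329]
154 [ 0.05  -0.433]
160 [ 0.048 -0.537]
166 [ 0.034 -0.64 ]
172 [ 0.009 -0.742]
178 [-0.026 -0.84 ]
184 [-0.071 -0.934]
190 [-0.125 -1.022]
193 [-0.156 -1.064]
```

View pics/g3.png

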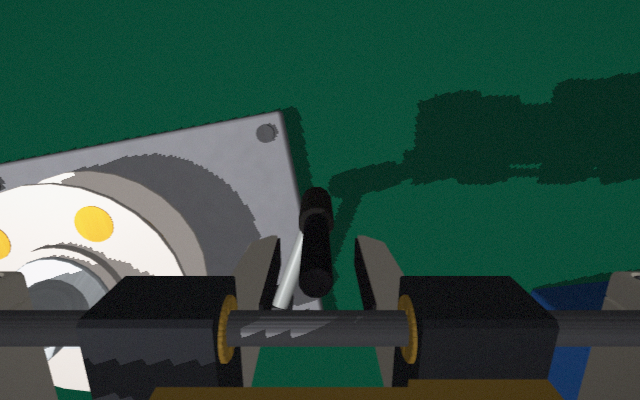

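```bash
python3 -m crank '[[0,-0.07,0,0,0.4],[0,-0.13,0,0,0.4],[0.025,-0.23,0,0,0.4],[0.04,-0.33,0,0,0.4],[0.05,-0.43,0,0,0.4],[0.05,-0.54,0,0,0.4],[0.035,-0.64,0,0,0.4],[0.01,-0.74,0,0,0.4],[-0.025,-0.84,0,0,0.4],[-0.025,-0.84,0,0,0.4]]'
python3 - <<'E'
from h import *
s=env.read_state();w=env.snapshot('wrist')
cv2.imwrite('pics/g4.png',w[:,:,::-1]);print(s['tool_pos'],s['force'])
E
```

```text
t: 15.4
tool_pos: [484.8, 212.8, 136.7]
tool_rot: [[-0.908, 0.419, -0.0], [0.419, 0.908, -0.003], [-0.001, -0.002, -1.0]]
force: [-0.9, -0.8, -0.6]
gripper_width: 37.4
[484.79681038 212.84974802 136.70722023] [-0.87217559 -0.76988304 -0.55807354]
```

View pics/g4.png

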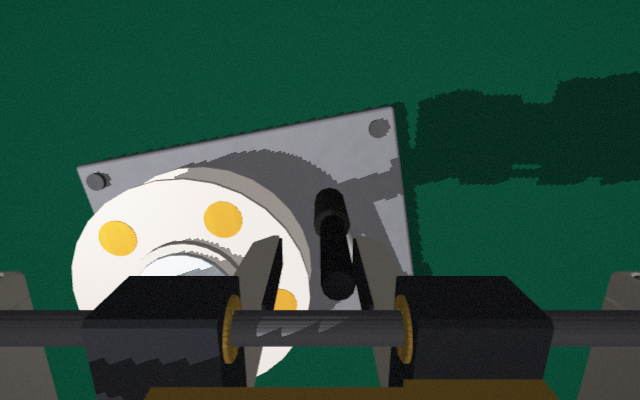

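```bash
python3 -m crank '[[-0.02,-0.05,0,0,0.4],[-0.045,-0.09,0,0,0.4],[-0.07,-0.14,0,0,0.4],[-0.09,-0.16,0,0,0.4],[-0.09,-0.16,0,0,0.4]]'
python3 -m crank '[[-0.01,-0.01,0,0,0.4],[-0.01,-0.02,0,0,0.4],[-0.01,-0.02,0,0,0.4]]'
```

```text
t: 15.95
tool_pos: [486.3, 196.8, 136.7]
tool_rot: [[-0.909, 0.417, -0.0], [0.417, 0.909, -0.001], [-0.0, -0.001, -1.0]]
force: [0.9, -0.2, 0.6]
gripper_width: 37.3
t: 16.25
tool_pos: [486.5, 195.6, 136.8]
tool_rot: [[-0.909, 0.416, 0.001], [0.416, 0.909, 0.0], [-0.001, 0.001, -1.0]]
force: [0.1, 1.1, -0.8]
gripper_width: 37.3
```

```bash
python3 -m crank '[[0,-0.01,0,0,0.4],[0,-0.02,0,0,0.4],[0,-0.02,0,0,0.4]]'
python3 -m crank '[[0,-0.01,0,0,0.4],[0,-0.02,0,0,0.4],[0,-0.02,0,0,0.4]]'; python3 -m crank '[[0,-0.01,0,0,0.4],[0,-0.02,0,0,0.4],[0,-0.02,0,0,0.4]]'
```

```text
t: 16.55
tool_pos: [486.4, 194.9, 136.9]
tool_rot: [[-0.91, 0.415, 0.003], [0.415, 0.91, 0.002], [-0.002, 0.003, -1.0]]
force: [3.3, 4.6, -3.4]
gripper_width: 37.3
t: 16.85
tool_pos: [486.4, 194.8, 136.9]
tool_rot: [[-0.91, 0.414, 0.005], [0.414, 0.91, 0.004], [-0.003, 0.006, -1.0]]
force: [5.4, 6.2, -6.3]
gripper_width: 37.6
t: 17.15
tool_pos: [486.4, 194.7, 136.9]
tool_rot: [[-0.911, 0.413, 0.007], [0.413, 0.911, 0.007], [-0.004, 0.009, -1.0]]
force: [6.6, 9.7, -9.2]
gripper_width: 37.1
```

```bash
python3 -m crank '[[0,0.04,0,0,0.4],[0,0.12,0,0,0.4],[0,0.13,0,0,0.6],[0,0.13,0,0,0.6],[0,0.13,-0.2,0,0.6],[0,0.13,-0.5,0,0.6],[0,0.13,-0.8,0,0.6]]'
python3 -m crank '[[0,0.4,-0.1,0,0.6],[0,0.8,-0.2,0,0.6],[0,1,-0.2,0,0.6],[0,1,-0.2,0,0.6],[0,1,-0.2,0,0.6]]'
python3 - <<'E'
from h import *
s=env.read_state();a=env.snapshot('side');b=env.snapshot('scene');w=env.snapshot('wrist')
def crop(i,x,y,w,h,s): return cv2.resize(i[y:y+h,x:x+w,::-1],None,fx=s,fy=s,interpolation=cv2.INTER_CUBIC)
cv2.imwrite('pics/h1.png',np.hstack([crop(a,265,100,75,100,5),crop(b,365,160,80,100,5)]))
cv2.imwrite('pics/h2.png',w[:,:,::-1]);cv2.imwrite('pics/h3.png',a[:,:,::-1]);print(s['t'],s['tool_pos'],s['force'])
E
```

```text
t: 17.85
tool_pos: [488.0, 200.8, 217.2]
tool_rot: [[-0.909, 0.416, -0.003], [0.416, 0.909, -0.002], [0.002, -0.003, -1.0]]
force: [0.3, 0.4, 0.9]
gripper_width: 55.7
t: 18.35
tool_pos: [529.9, 291.3, 236.0]
tool_rot: [[-0.909, 0.416, -0.002], [0.416, 0.909, -0.003], [0.001, -0.003, -1.0]]
force: [-0.4, -0.7, -1.0]
gripper_width: 55.8
18.35 [529.9324324  291.32574115 236.02313946] [-0.41516223 -0.73705421 -0.97665467]
```

View pics/h1.png

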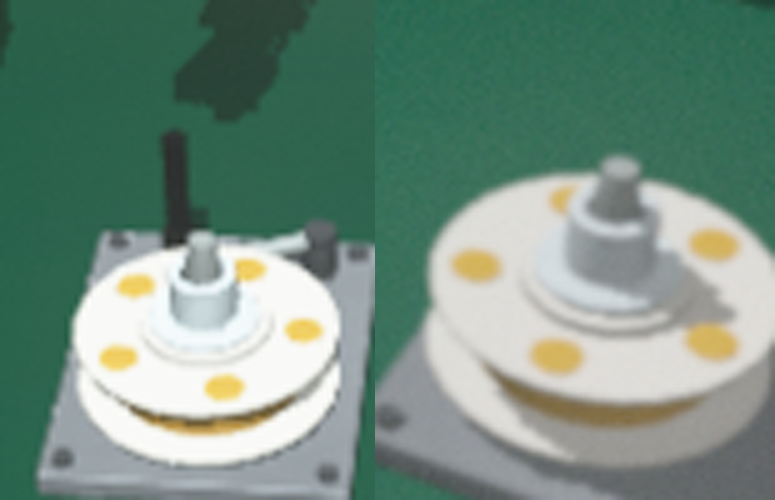

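View pics/h2.png

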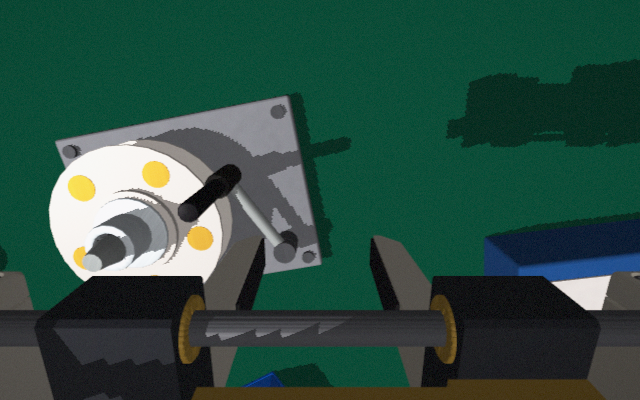

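View pics/h3.png

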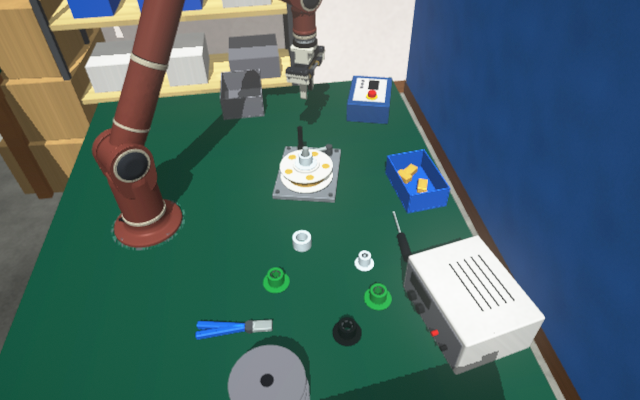

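Run:
```python
from fit import *
c,sn=.9092,.4163
s={'tool_rot':np.array([[-c,sn,0],[sn,c,0],[0,0,-1.]]),'tool_pos':np.array([529.9,291.3,236.])}
p=onz('wrist',(188,212),155,s);t=onz('wrist',(92,263),143,s);print(p,t,np.linalg.norm((p-t)[:2]))
# side: hub top centre triangulation & tip
h=((203/5+265),(288/5+100)),(( (613-375)/5+365),(211/5+160))
t=((202/5+265),(238/5+100)),(((620-375)/5+365),(166/5+160))
f=((204/5+265),(327/5+100)),(((608-375)/5+365),(268/5+160))
for k in(h,t,f):print(tri([('side',k[0]),('scene',k[1])]))
```

```text
[492.4 208.3 155. ] [499.4 111.7 143. ] 96.78427542667009
[496.7 106.3 107.9]
[499.8 109.1 141.3]
[496.6 108.1  73.8]
```

```bash
python3 -c "
from plant import env
print(env.job_done())"
```

```text
the job is handed in; nothing more can be done
None
```

I pressed the push nut home on the spindle, then swung the brake arm in until its roller stopped against the rim. I let go and handed the job in at about 18.5 s; no verdict was reported.

**Nut:** It was picked by size, its flange measuring 72 mm across, with the teeth visible in the bore. Pressing stopped dead at TCP height 102.4 mm, which puts the underside at about 80 mm. The push had then reached 26 N, above the 8–18 N the nut needs. The pictures show it flat and concentric on the raised centre.

**Brake:** The peg met the hard stop at about 11 N along the push. Afterwards I measured the peg 96.8 mm from the spindle axis, against 97 mm expected.

**Other parts:** By eye, the small nut, collar, screwdriver and pliers are where they started in the last side view.

**Checks that disagreed:**
- A rough two-camera estimate put the hub top at about 108 mm instead of 118 mm. The spindle hides part of the bore there, so I trusted the stop height and force instead.
- My camera estimate of the spindle position was 2–3 mm off. I corrected it using the side forces felt while pressing.

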